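Cutting board into its slotted stand behind the swing arm

ROBOT

A 7-joint arm with a two-finger parallel gripper is mounted at the origin on the work surface. World frame = base frame: x ahead of the robot, y to its left, z up, the work surface at z = 0. Lengths are in m, angles in rad, forces in N, time in s.
With the tool pointing down it reaches from about 0.4 to 0.85 m from the base axis. Payload 4.5 kg.
Tool frame: the origin (TCP) lies midway between the tips of the shut fingers; the grasp point (between the pads) lies 19 mm behind it; z points along the fingers, y is the line along which they close (so a half turn about z gives the same grasp; the last joint's range is limited). The gripper opens to 88 mm and grips with 3 to 60 N. Pads are 18 mm wide; open, the fingers measure 123 mm over their backs; the gripper's body (75 mm by 187 mm) begins 45 mm behind the grasp point.
Start: joints at [-1.067, 0.689, -0.195, 1.565, 0.157, 0.902, -0.215], TCP at [0.283, 0.557, 0.239] pointing down, gripper open.
Joint ranges: [-3.01, 3.01], [-0.46, 2.08], [-1.47, 1.51], [0.13, 2.56], [-1, 4.14], [0.04, 2.09], [-2.66, 2.66]. Speed limits (rad/s): [2.57, 2.57, 3.14, 3.14, 3.14, 3.14, 3.14].

INTERFACE

Orientations are given as a unit quaternion [w, x, y, z].
In Python, from station import robot gives the robot as it stands. The module is installed in compiled form; this text tells all that it offers. Calls block until the motion is done:
- robot.goto(position, orientation): joint-space move of the TCP to a pose.
- robot.move_straight(position, rate=0.15, attitude=None, threshold=None): straight line of the TCP; attitude=None keeps the orientation; rate is the mean speed in m/s. With threshold (N) it stops when the force on the tool has changed by that much, and returns True; else False.
- robot.goto_joints(angles): joint-space move.
- robot.move_gripper(opening, effort=None): opening from 0.0 (shut) to 1.0 (fully open); effort is the grip in N (None keeps the last); returns when the fingers have stopped.
- robot.pause(seconds).
- robot.solve_ik(position, orientation): joint angles nearest the present ones, or None.
- robot.state(): the state.
- robot.snapshot(name): name is "side" or "top"; returns a dict with "frame" (420x560x3 uint8, red, green, blue), "z_map" (420x560 float32, m along the optical axis (not along the pixel's ray), 0 where there is no reading), "vertical_fov" (degrees; the focal length in pixels is half the picture's height over the tangent of half this angle, whatever the lens; pixels are square), "cx", "cy" (the principal point, pixels), "eye" and "attitude" of the camera in the world. Camera axes: x right, y up, looking along -z (the intrinsics and any distortion apply to the point x, -y, -z); pixel columns grow to the right and rows downward; lengths in m; the calibration is good to about 2 mm. A picture is of the moment at which its call begins.
A pose or a line that the arm cannot do raises robot.Unreachable and nothing moves.
- robot.job_done(): hands the job in; it is judged then, once.
The state is a dict: "clock": time; "joint_positions": joint angles; "joint_velocities": joint speeds; "effort": joint torques, N m; "tool_pos": TCP position; "tool_rot": TCP orientation; "contact_force": force on the tool from outside, world axes, zero at the start; "ft_torque": the same for the moment, N m; "finger_gap": opening from 0.0 (shut) to 1.0 (fully open); "grasp_force": force on a finger pad.
Only numpy, scipy, OpenCV 4.12 (cv2) and the standard library are available. Lean on these libraries where they do the work, as an engineer would, in place of code of your own. Each camera call takes 0.05 s, during which the arm holds its last target. There are 200 camera calls.

TASK

First swing the black iron arm round to the left, well past sticking straight out from its wall, and leave it there. Then take the wooden cutting board out of the wire drainer and slide it upright all the way down into the slot of the wooden stand, until it rests on the slot's floor, and let go; the slotted block may sit a little off the middle of its rails, so look or feel for the slot. Leave the other things on the sill standing where they are.

Things in the scene. Friction and masses are not known exactly. Their poses are not given: they have to be found in the camera images.
- board: Plain wooden cutting board, a flat slab 120 mm wide (its x), 10 mm thick (its y), 140 mm tall (its z), edges rounded 2 mm, about 0.13 kg. Origin at the centre of its underside edge face. It starts standing upright in the middle row of the drainer, its underside 8 mm above the sill, leaning by up to 3 degrees.
- drainer: Fixed low draining rack: tray 160 mm (x) by 110 mm (y), 8 mm thick, with four wire hoops 58 mm tall and 90 mm long (along x) at y = -36, -9, 9 and 36 mm; the board stands between the middle two (12 mm gap). Low end lips 19 mm tall at x = +-77 mm. Origin on the sill under its centre.
- stand: Fixed steel rails of the board stand: two rails along its y, 160 mm long, 12 mm high; origin on the sill at their middle. A wooden block (150 mm in x, 84.5 mm in y, top 70 mm above the sill) is clamped stiffly on them, anywhere up to 11 mm either way of the middle along the stand's y. This offset is not reported: feel or look for it.
- stand_top (a point): Point 70 mm above the stand's origin, at the height of the wooden block's flat top. The block has one slot from above, along the stand's x, through the block's middle: 126 mm long (x, centred here), 12.5 mm wide (y), 50 mm deep, jaw edges rounded 2 mm. A fully seated board has its origin 20 mm above the sill and stands 90 mm proud of the block.
- wall_end: Fixed narrow tiled wall end, 130 mm wide, 240 mm tall, that carries the swing arm. Origin on the sill straight below the arm's pivot axis (vertical), 30 mm in front (-x) of the wall's face. A brass hook hangs from the arm 270 to 307 mm from the pivot, down to 132 mm above the sill.
- swing_arm (a joint): Angle of the black iron swing arm about its vertical pivot. 0: along the wall face pointing left (wall_end's +y); 1.57: straight out from the wall (wall_end's -x, towards the robot); starts near 2.3, over the stand; limit 2.6. It stays where left (friction 0.12 N m). Bar 12 mm wide, 14 mm high, middle 200 mm above the sill, 300 mm long.
- timer: Bystander, leave where it is: egg-shaped plastic kitchen timer, 56 mm across, 66 mm tall. Origin at the centre of its underside.
- jar: Bystander, leave where it is: squat glass mason jar with a zinc ring lid, 80 mm across, 88 mm tall. Origin at the centre of its underside.
- reamer: Bystander, leave where it is: wooden citrus reamer standing on its handle end, 48 mm across, 102 mm tall. Origin at the centre of its underside.
- ramekin: Bystander, leave where it is: small round ramekin bowl, 84 mm across, 45 mm tall. Origin at the centre of its underside.
- mug: Bystander, leave where it is: mug, 76 mm across, 85 mm tall. Origin at the centre of its underside.
- pepper: Bystander, leave where it is: small jar with a steel cap, 40 mm across, 90 mm tall. Origin at the centre of its underside.
Mind the look-alikes: they are no part of the job. What is shaped like the board but green is not meant. Leave any blue look-alike of the stand alone.

How it is judged:
On the way, in this order (a step that is already met when the one before it is completed fails the run):
1. the swing arm is turned to the left, past straight out by 18 degrees or more (angle below 1.25) (value of joint swing_arm below 1.25 rad), for 0.2 s.
2. the board is fully down in the slot (z of board in the frame of stand below 0.0235 m and x of board in the frame of stand between -0.008 and 0.008 m and y of board in the frame of stand between -0.018 and 0.018 m and angle between the y axis of board and the y axis of stand, either way round below 0.09 rad and angle between board's own z axis and vertical below 0.1 rad), for 0.2 s.
At the end, for the whole second after the job is handed in: The board stands in the slot of the stand, its underside less than 23.5 mm above the sill (floor at 20), within 8 mm (x) and 18 mm (y) of the stand's middle, faces within 5 degrees of the slot, within 6 degrees of upright, at rest and released; the swing arm's angle is below 1.25 rad (all of step 2 and value of joint swing_arm below 1.25 rad and linear speed of board below 0.03 m/s and contact force between the fingers and board below 0.1 N); the robot touches nothing.
It fails at once if a bystander (timer, jar, reamer, ramekin, mug or pepper jar) is moved more than 30 mm or tipped over (distance of any of timer, jar, reamer, ramekin, mug, pepper from where it was at the start of the episode above 0.03 m or angle between any of timer, jar, reamer, ramekin, mug, pepper's own z axis and vertical above 0.5 rad).
It also fails if it takes over 72 s, if anything falls off the work surface, if the arm or the gripper's body presses on something with over 40 N, if the wrist force passes 120 N, or if a joint passes its speed limit or range.

## Working session

There is one attempt and no reset: what is moved stays moved. The work goes in short steps, each a Python script; the robot and the scene stay as the last script left them, time stands still between calls to the robot, and variables do not carry over. Pictures are saved under pics/ and viewed, at most 10 in all, crops included, and the job is handed in when it is done.

```bash
mkdir -p pics; cat > h.py <<'E'
import numpy as np, cv2
from scipy.spatial.transform import Rotation as R
from station import robot
def rot(q): return R.from_quat([q[1],q[2],q[3],q[0]])
def snap(n):
    s=robot.snapshot(n); s['f']=s['frame'].shape[0]/2/np.tan(np.radians(s['vertical_fov'])/2); return s
def save(s,name,crop=None,k=1):
    im=s['frame'][:,:,::-1]
    if crop: im=im[crop[1]:crop[3],crop[0]:crop[2]]
    cv2.imwrite('pics/'+name,cv2.resize(im,None,fx=k,fy=k,interpolation=cv2.INTER_CUBIC))
def pts(s):
    h,w=s['z_map'].shape; v,u=np.mgrid[:h,:w]; z=s['z_map']
    p=np.stack([(u-s['cx'])/s['f']*z,-(v-s['cy'])/s['f']*z,-z],-1)
    P=rot(s['attitude']).apply(p.reshape(-1,3)).reshape(h,w,3)+s['eye']; P[z==0]=np.nan; return P
E
python3 - <<'E'
from h import *
for n in('side','top'):
    s=snap(n); save(s,n+'0.png'); print(n,{k:v for k,v in s.items() if k not in('frame','z_map')}, (s['z_map']==0).mean())
print(robot.state())
E
```

```text
side {'vertical_fov': 43.54175714971559, 'cx': 280.4429673333531, 'cy': 204.4627999189446, 'eye': array([-0.10541824, -0.68755654,  1.02216107]), 'attitude': array([ 0.86511556,  0.33930071, -0.13121544, -0.34530074]), 'f': np.float64(525.8123691391644)} 0.003983843537414966
top {'vertical_fov': 57.48923076693955, 'cx': 271.32650723932056, 'cy': 215.15109188491925, 'eye': array([ 0.37384876, -0.04101438,  1.09209546]), 'attitude': array([-0.69571701, -0.05109412,  0.04627742,  0.71500044]), 'f': np.float64(382.86477573802705)} 0.004268707482993198
{'clock': 0.1, 'joint_positions': array([-1.06721748,  0.68989766, -0.1944989 ,  1.56622694,  0.157354  ,
        0.90250125, -0.21510302]), 'joint_velocities': array([-1.85492105e-03, -2.70879431e-03, -3.96818506e-04, -2.29814093e-03,
       -7.24531305e-04, -2.34085272e-06, -1.27654382e-03]), 'effort': array([-3.51165771e-03, -5.28503394e+01, -1.27136685e+00, -1.53836453e+01,
       -5.24995546e-02,  1.99252812e-03,  5.74601086e-05]), 'tool_pos': array([0.28273863, 0.5567625 , 0.23799473]), 'tool_rot': array([-1.04622574e-04,  2.32692178e-01,  9.72550091e-01, -8.12727135e-04]), 'contact_force': array([-0.3711622 , -0.08405334, -0.46400136]), 'ft_torque': array([-0.06127187,  0.01603739,  0.0140326 ]), 'grasp_force': 0.0, 'finger_gap': 1.002946394770635}
```

View pics/side0.png

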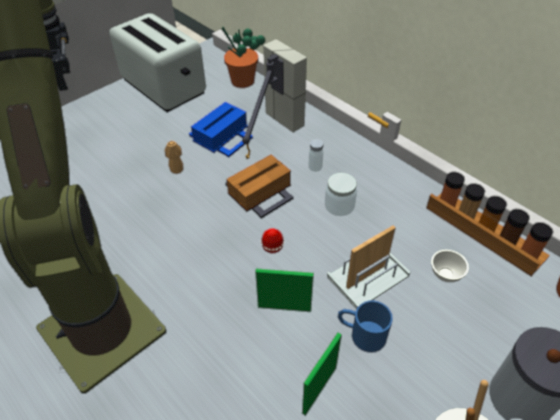

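View pics/top0.png

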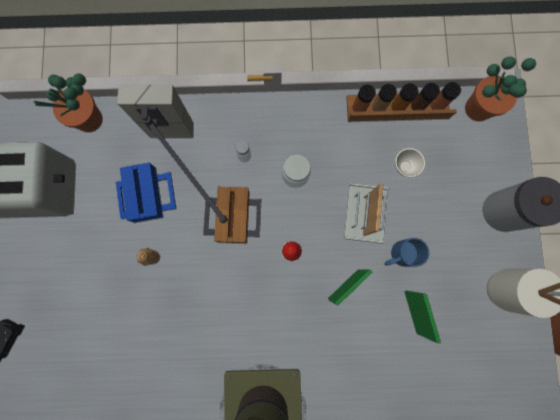

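The wooden board stands in the white drainer at side (371,257) / top (373,210). The stand block is wood-coloured at side (259,183) / top (232,215), with the black arm tip above it at top (223,220).

Candidates for the board: the brown one at top (373,210), and the green slabs at top (350,286) and (422,316), which are not meant. Candidates for the stand: the brown block at top (232,215), and the blue one at top (140,192), which is not meant. I choose the brown ones.

```bash
python3 - <<'E'
from h import *
np.set_printoptions(precision=4,suppress=True)
for n in('side','top'):
    s=snap(n); P=pts(s); hsv=cv2.cvtColor(s['frame'],cv2.COLOR_RGB2HSV).astype(int); H,S,V=hsv[...,0],hsv[...,1],hsv[...,2]
    print(n,'sill z',np.nanmedian(P[...,2][(P[...,0]>.2)&(P[...,0]<.7)&(abs(P[...,1])<.4)]))
    wood=(H>5)&(H<22)&(S>110)&(V>60)
    X,Y,Z=P[...,0],P[...,1],P[...,2]
    L={'side':[(215,150,300,215),(335,220,405,295)],'top':[(205,180,255,250),(345,175,395,245)]}[n]
    for nm,b in zip(('block','board'),L):
        m=np.zeros_like(wood); m[b[1]:b[3],b[0]:b[2]]=1; m&=wood
        p=P[m]; p=p[~np.isnan(p).any(1)]; print(nm,len(p),'z pct',np.percentile(p[:,2],[1,10,50,90,99]))
        t=p[(abs(p[:,2]-.07)<.008)] if nm=='block' else p[p[:,2]>.06]
        r=cv2.minAreaRect((t[:,:2]*1000).astype(np.float32)); print('  rect',r,'n',len(t),'mean',t.mean(0))
        if nm=='board':
            c=t.mean(0); print('  normal',np.linalg.svd(t-c)[2][2], 'top z',np.percentile(t[:,2],98))
            tt=t[t[:,2]>.138]
            if len(tt)>10: print('  topedge',len(tt),cv2.minAreaRect((tt[:,:2]*1000).astype(np.float32)))
    m=(abs(Z-.2)<.02)&(V<110)&(X>.3)&(X<.9)&(Y<.4)&(Y>-.1); p=P[m]
    if len(p)>5: print('bar',len(p),cv2.fitLine((p[:,:2]*1000).astype(np.float32),cv2.DIST_HUBER,0,.01,.01).ravel(),p[:,:2].min(0),p[:,:2].max(0),np.percentile(p[:,2],[5,50,95]))
    m=(Z>.222)&(Z<.26)&(S<60)&(Y>0)&(Y<.45)&(X>.55); p=P[m]
    if len(p)>5: print('walltop',len(p),cv2.minAreaRect((p[:,:2]*1000).astype(np.float32)),np.median(p[:,2]))
    if n=='side': save(s,'crop1.png',(320,205,420,310),5)
E
```

```text
side sill z 0.0023609686744254788
block 2007 z pct [0.0224 0.036  0.0689 0.0731 0.0755]
  rect ((522.6170654296875, 70.2239990234375), (89.52371215820312, 151.04196166992188), 86.26237487792969) n 1303 mean [0.5182 0.0672 0.0705]
board 1104 z pct [0.0221 0.0462 0.1079 0.1478 0.1519]
  rect ((514.8120727539062, -307.4546813964844), (10.357250213623047, 117.71058654785156), 81.39093780517578) n 971 mean [ 0.5116 -0.309   0.1129]
  normal [-0.1514 -0.9883  0.0173] top z 0.1508426644557555
  topedge 242 ((515.5438232421875, -307.2477722167969), (9.891834259033203, 116.2983169555664), 80.75879669189453)
bar 874 [  0.8682   0.4963 621.5851 155.2286] [0.4826 0.0658] [0.8125 0.315 ] [0.1834 0.2064 0.2175]
walltop 791 ((767.4054565429688, 252.12890625), (134.35800170898438, 94.02984619140625), 88.69894409179688) 0.24013518229044584
top sill z 0.001954521172048196
block 1501 z pct [0.0194 0.0671 0.071  0.0737 0.0767]
  rect ((521.3999633789062, 72.43484497070312), (83.56293487548828, 148.44837951660156), 86.40584564208984) n 1355 mean [0.5209 0.07   0.0713]
board 295 z pct [0.0443 0.0724 0.122  0.1493 0.1513]
  rect ((515.6526489257812, -302.9385070800781), (8.274730682373047, 111.65377044677734), 81.21251678466797) n 289 mean [ 0.5126 -0.3003  0.1185]
  normal [-0.1498 -0.9883 -0.0287] top z 0.1512399894681521
  topedge 112 ((515.6098022460938, -303.2124328613281), (7.683267116546631, 111.6563720703125), 81.17489624023438)
bar 1056 [  0.8232   0.5678 610.5038 162.5195] [0.4816 0.0676] [0.8085 0.3177] [0.186  0.2078 0.2154]
walltop 1461 ((767.0082397460938, 253.34283447265625), (130.7450408935547, 89.36329650878906), 88.48561096191406) 0.24121451854777842
```

View pics/crop1.png

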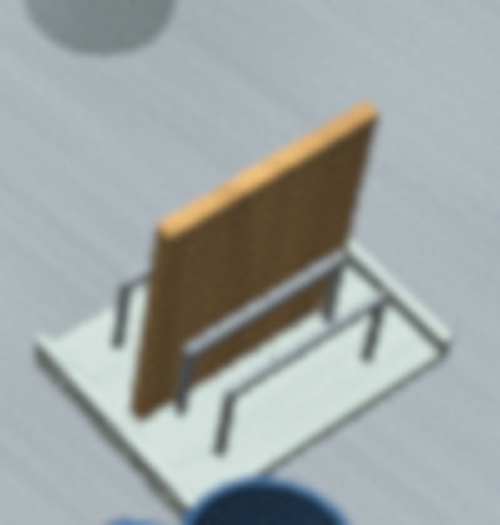

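The crop shows the brown board upright between the middle hoops of the white drainer, top edge at side px ≈(352–394, 251–226). That is the right object. Next I swing the arm.

```bash
python3 - <<'E'
from h import *
C=np.array([.692,.254]); q=[0,1,0,0]
def pt(a,r,off,z): 
    d=np.array([-np.sin(a),np.cos(a)]); t=np.array([-np.cos(a),-np.sin(a)]); return [*(C+r*d+off*t),z]
robot.move_gripper(0.0)
p=robot.state()['tool_pos']; robot.move_straight([p[0],p[1],.33],rate=.25)
robot.goto(pt(2.3,.21,.07,.33),q)
robot.move_straight(pt(2.3,.21,.07,.178),rate=.2,threshold=8)
for a in np.arange(2.2,.79,-.2): robot.move_straight(pt(a,.21,.02,.178),rate=.15)
robot.move_straight(pt(.8,.21,.06,.178),rate=.15)
st=robot.state(); p=st['tool_pos']; robot.move_straight([p[0],p[1],.33],rate=.25)
print(st['clock'],st['contact_force'],p)
robot.goto([.45,-.1,.35],q)
s=snap('top'); save(s,'top1.png'); P=pts(s); V=s['frame'].max(2)
m=(abs(P[...,2]-.2)<.012)&(V<110)&(P[...,0]>.4)&(P[...,0]<.67)&(P[...,1]<.6)&(P[...,1]>.1); p=P[m]
print(len(p),cv2.fitLine((p[:,:2]*1000).astype(np.float32),cv2.DIST_HUBER,0,.01,.01).ravel(),p.min(0),p.max(0))
E
```

```text
9.075 [ 1.01842468  0.30405227 -0.23011115] [0.49964105 0.3566731  0.17850489]
1024 [ 2.9111400e-02 -9.9957615e-01  5.9252356e+02  4.8506909e+02] [0.491998   0.30078105 0.18801631] [0.66982302 0.599934   0.21199689]
```

View pics/top1.png

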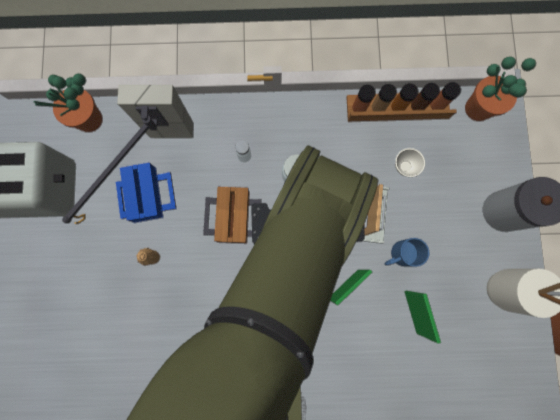

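Picture: the bar now points left, tip (68,218), pivot (148,120), so roughly 0.75 rad. Bystanders haven't moved. Next I measure the slot by casting rays onto the z=0.07 plane, and go above the board.

```bash
cat >> h.py <<'E'
def cast(s,z):
    h,w=s['z_map'].shape; v,u=np.mgrid[:h,:w]
    d=rot(s['attitude']).apply(np.stack([(u-s['cx'])/s['f'],-(v-s['cy'])/s['f'],-np.ones(u.shape)],-1).reshape(-1,3)).reshape(h,w,3)
    return s['eye']+d*((z-s['eye'][2])/d[...,2])[...,None]
def down(th): return [0,np.cos(th/2),np.sin(th/2),0]
E
python3 - <<'E'
from h import *
np.set_printoptions(precision=4,suppress=True,linewidth=200)
th=np.radians(-8.8)
robot.goto([.5155,-.305,.30],down(th))
robot.move_gripper(.5)
T=snap('top'); S=snap('side'); S['frame']=cv2.imread('pics/side0.png')[:,:,::-1]
c=np.array([.522,.071]); a=np.radians(-3.65); ux=np.array([np.cos(a),np.sin(a)]); uy=np.array([-ux[1],ux[0]])
for n,s in(('top',T),('side',S)):
    Q=cast(s,.070)[...,:2]-c; x=Q@ux; y=Q@uy; G=s['frame'].astype(float).sum(2)/3; 
    # sill is bluish grey: redness separates wood
    F=s['frame'].astype(float); red=F[...,0]-F[...,2]
    print(n)
    for nm,A in(('gray',G),('red',red)):
        print(nm,'y -56..56', [int(A[(abs(x)<(50))&(abs(y-b)<1)].mean()) for b in range(-56,57,2)])
    print('x red at |y| 12..35', [(b,int(red[(abs(abs(y)-22)<12)&(abs(x-b)<1)].mean())) for b in [*range(-86,-63,2),*range(64,87,2)]])
    for lo,hi in((-60,-30),(-30,0),(0,30),(30,60)):
        m=(x>lo/1e3)&(x<hi/1e3)
    # per-section dark centroid
    for lo in(-55,-35,-15,5,25):
        m=(x*1e3>lo)&(x*1e3<lo+25)&(abs(y)<.02); w=np.clip(np.percentile(G[m],75)-G[m],0,None); w[w<.35*w.max()]=0
        print(' slot sec',lo,round((w*y[m]).sum()/w.sum()*1e3,2))
E
```

```text
top<stdin>:14: RuntimeWarning: Mean of empty slice.
  ret = ret.dtype.type(ret / rcount)
Traceback (most recent call last):
ValueError: cannot convert float NaN to integer
```

Units slip (m versus mm); fixing it.

```bash
cat > m.py <<'E'
from h import *
np.set_printoptions(precision=2,suppress=True,linewidth=200)
T=snap('top'); S=snap('side'); S['frame']=cv2.imread('pics/side0.png')[:,:,::-1]
c=np.array([.522,.071]); a=np.radians(-3.65); ux=np.array([np.cos(a),np.sin(a)]); uy=np.array([-ux[1],ux[0]])
for n,s in(('top',T),('side',S)):
    Q=cast(s,.070)[...,:2]-c; x=Q@ux*1e3; y=Q@uy*1e3; F=s['frame'].astype(float); G=F.mean(2); red=F[...,0]-F[...,2]
    B=lambda A,m: int(A[m].mean()) if m.any() else -1
    print(n,'gray y',[(b,B(G,(abs(x)<50)&(abs(y-b)<1.5))) for b in range(-54,55,3)])
    print('red y',[(b,B(red,(abs(x)<50)&(abs(y-b)<1.5))) for b in [*range(-54,-32,3),*range(33,55,3)]])
    print('red x',[(b,B(red,(abs(abs(y)-22)<12)&(abs(x-b)<1.5))) for b in [*range(-87,-62,3),*range(63,88,3)]])
    for lo in(-55,-35,-15,5,25):
        m=(x>lo)&(x<lo+25)&(abs(y)<20); w=np.clip(np.percentile(G[m],75)-G[m],0,None); w[w<.35*w.max()]=0
        print(' slot sec',lo,round((w*y[m]).sum()/w.sum(),2))
save(T,'blk.png',(190,165,275,265),5)
E
python3 m.py
```

```text
top gray y [(-54, 143), (-51, 144), (-48, 141), (-45, 112), (-42, 69), (-39, 85), (-36, 108), (-33, 112), (-30, 114), (-27, 116), (-24, 115), (-21, 114), (-18, 115), (-15, 116), (-12, 115), (-9, 112), (-6, 106), (-3, 77), (0, 66), (3, 54), (6, 48), (9, 76), (12, 107), (15, 112), (18, 114), (21, 117), (24, 116), (27, 115), (30, 115), (33, 116), (36, 115), (39, 113), (42, 118), (45, 134), (48, 140), (51, 140), (54, 140)]
red y [(-54, -5), (-51, -6), (-48, -6), (-45, 0), (-42, 19), (-39, 63), (-36, 85), (-33, 88), (33, 91), (36, 90), (39, 88), (42, 77), (45, 20), (48, -5), (51, -8), (54, -8)]
red x [(-87, 11), (-84, 11), (-81, 6), (-78, 12), (-75, 41), (-72, 66), (-69, 71), (-66, 76), (-63, 80), (63, 86), (66, 86), (69, 86), (72, 80), (75, 34), (78, -3), (81, -8), (84, -9), (87, -9)]
 slot sec -55 3.05
 slot sec -35 3.19
 slot sec -15 2.61
 slot sec 5 3.42
 slot sec 25 2.76
side gray y [(-54, 43), (-51, 42), (-48, 43), (-45, 45), (-42, 61), (-39, 89), (-36, 111), (-33, 119), (-30, 122), (-27, 123), (-24, 123), (-21, 121), (-18, 121), (-15, 121), (-12, 121), (-9, 116), (-6, 100), (-3, 74), (0, 52), (3, 45), (6, 58), (9, 85), (12, 108), (15, 118), (18, 121), (21, 122), (24, 122), (27, 121), (30, 121), (33, 121), (36, 121), (39, 125), (42, 141), (45, 160), (48, 174), (51, 178), (54, 179)]
red y [(-54, 40), (-51, 40), (-48, 40), (-45, 43), (-42, 60), (-39, 88), (-36, 108), (-33, 116), (33, 119), (36, 118), (39, 102), (42, 64), (45, 23), (48, -4), (51, -13), (54, -14)]
red x [(-87, 25), (-84, 36), (-81, 44), (-78, 46), (-75, 65), (-72, 92), (-69, 113), (-66, 116), (-63, 118), (63, 113), (66, 112), (69, 113), (72, 99), (75, 58), (78, 14), (81, -9), (84, -15), (87, -14)]
 slot sec -55 2.28
 slot sec -35 2.31
 slot sec -15 2.22
 slot sec 5 2.63
 slot sec 25 2.35
```

View pics/blk.png

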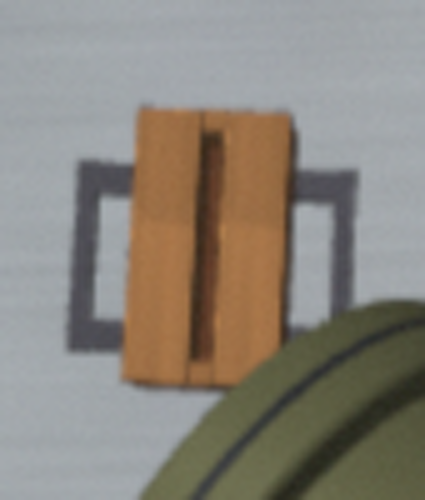

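The slot shows as a dark line at the block's middle, crop (206,245); both views put it at (0.5222, 0.0736) with yaw −3.65°. Next: grasp and lift the board.

```bash
python3 - <<'E'
from h import *
np.set_printoptions(precision=4,suppress=True)
th=np.radians(-8.8)
b=[.5155,-.305]
print(robot.move_straight([*b,.106],rate=.12,threshold=6))
robot.move_gripper(0.0,effort=30)
st=robot.state(); print(st['finger_gap']*88,st['grasp_force'],st['tool_pos'])
print(robot.move_straight([*b,.25],rate=.08))
a=np.radians(-3.65)
robot.goto([.5222,.0736-.03,.25],down(a))
st=robot.state(); print(st['clock'],st['finger_gap']*88,st['grasp_force'],st['contact_force'],st['tool_pos'])
s=snap('side'); save(s,'held.png',(180,60,380,260),3)
P=pts(s); F=s['frame']; hsv=cv2.cvtColor(F,cv2.COLOR_RGB2HSV).astype(int)
wood=(hsv[...,0]>5)&(hsv[...,0]<22)&(hsv[...,1]>110)
m=wood&(P[...,2]>.11)&(P[...,1]>-.05)&(P[...,1]<.12)&(P[...,0]>.4)&(P[...,0]<.65); p=P[m]
u=np.array([np.cos(a),np.sin(a)]); d=(p[:,:2]-st['tool_pos'][:2])@u
print(len(p),'along',np.percentile(d,[.5,2,50,98,99.5]),'z',np.percentile(p[:,2],[.5,2,98,99.5]),'n',np.linalg.svd(p-p.mean(0))[2][2])
E
```

```text
False
9.776615963487817 29.989637159742415 [ 0.5155 -0.305   0.106 ]
False
19.0583 9.59354473499921 29.98926185304299 [ 0.0239 -0.248  -1.647 ] [0.5226 0.0419 0.2503]
1431 along [-0.0566 -0.0552 -0.0172  0.0527  0.0557] z [0.1554 0.1586 0.3472 0.4112] n [-0.0917 -0.9956 -0.0217]
```

View pics/held.png

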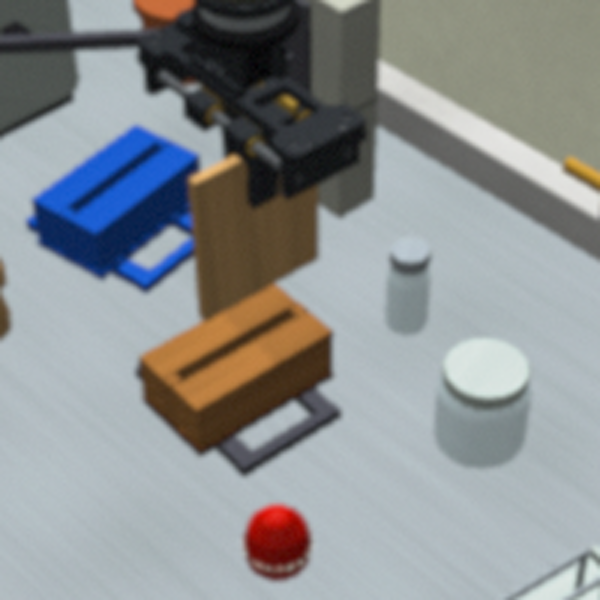

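The board is held upright, centred in the gripper (±56 mm either side), ready over the block at crop (255,240). Now inserting with force sensing.

```bash
cat > ins.py <<'E'
from h import *
np.set_printoptions(precision=4,suppress=True)
a=np.radians(-3.65); u=np.array([np.cos(a),np.sin(a)]); n=np.array([-u[1],u[0]]); c=np.array([.5222,.0736])
def show(t):
    st=robot.state(); p=st['tool_pos']; print(t,round(st['clock'],1),p,'off',((p[:2]-c)@u*1e3).round(1),((p[:2]-c)@n*1e3).round(1),st['contact_force'],round(st['finger_gap']*88,1))
    return p
robot.move_straight([*c,.18],rate=.15); robot.pause(.3); show('above')
for dy in (0,-.0012,.0012,-.0024,.0024,-.0036,.0036):
    p=c+dy*n
    robot.move_straight([*p,.176],rate=.03)
    hit=robot.move_straight([*p,.150],rate=.02,threshold=6)
    q=show((dy,hit))
    if q[2]<.158: break
E
python3 ins.py
```

```text
above 20.1 [0.5226 0.0733 0.1806] off 0.4 -0.3 [ 0.1238 -0.5954 -1.805 ] 10.2
(0, True) 21.0 [0.5223 0.0735 0.1679] off 0.1 -0.0 [-0.4354  0.0064  5.1773] 9.7
(-0.0012, False) 22.9 [0.5222 0.0724 0.1501] off 0.1 -1.2 [ 0.3271 -0.6722 -1.3686] 9.7
```

It entered at −1.2 mm; now all the way down.

```bash
python3 - <<'E'
from h import *
np.set_printoptions(precision=4,suppress=True)
p=robot.state()['tool_pos']
hit=robot.move_straight([p[0],p[1],.113],rate=.03,threshold=10)
st=robot.state(); print(hit,st['clock'],st['tool_pos'],st['contact_force'])
E
```

```text
True 23.8417 [0.5219 0.0723 0.1179] [-0.782  -0.2378  4.8928]
```

Contact came at 0.1179, where 0.118 was expected for the floor. Releasing and checking.

```bash
python3 - <<'E'
from h import *
np.set_printoptions(precision=4,suppress=True)
robot.move_gripper(.45); robot.pause(.3)
p=robot.state()['tool_pos']; robot.move_straight([p[0],p[1],.30],rate=.15)
robot.goto([.45,-.35,.35],down(0)); robot.pause(.3)
s=snap('side'); t=snap('top'); save(s,'end.png',(150,40,420,310),2)
for x in(s,t):
    P=pts(x); hsv=cv2.cvtColor(x['frame'],cv2.COLOR_RGB2HSV).astype(int)
    m=(hsv[...,0]>5)&(hsv[...,0]<22)&(hsv[...,1]>110)&(P[...,2]>.085)&(P[...,2]<.19)&(abs(P[...,1]-.07)<.06)&(abs(P[...,0]-.52)<.09); p=P[m]
    print(len(p),p.mean(0),'topz',np.percentile(p[:,2],[50,97,99]),'n',np.linalg.svd(p-p.mean(0))[2][2],cv2.minAreaRect((p[:,:2]*1000).astype(np.float32)))
st=robot.state(); print(st['clock'],st['contact_force'])
E
```

```text
894 [0.5201 0.0684 0.1262] topz [0.1275 0.1614 0.1629] n [-0.0652 -0.9979  0.005 ] ((521.58544921875, 68.47174835205078), (13.081637382507324, 115.77861785888672), 84.33522033691406)
191 [0.5183 0.0725 0.1522] topz [0.1604 0.1638 0.1646] n [-0.0661 -0.995   0.0745] ((522.83251953125, 73.09864044189453), (10.337950706481934, 118.16123962402344), 86.15107727050781)
28.1083 [ 0.3164  0.9762 -0.1622]
```

View pics/end.png

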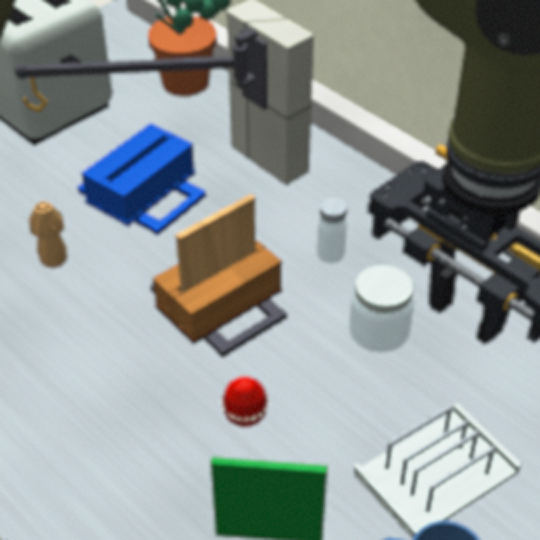

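The board stands upright in the slot at crop (217,245), top at about 0.161 m (fully seated is 0.160). The arm is to the left, everything else is still in place, and the gripper is clear.

```bash
python3 -c "
from station import robot
print(robot.job_done())"
```

```text
the job is handed in; nothing more can be done
None
```

The job is handed in (its verdict wasn't shown): the iron arm is swung left to about 0.75 rad, the board is seated on the slot's floor and released, and the bystanders visible in the last picture are where they were.

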